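Stop-button check at the power hammer

TASK

Do the start-of-shift check of the hammer's stop button: push the big mushroom button fully in until it latches, turn it clockwise with a fingertip against its lobes, not by gripping it, until it springs back out, then press the raised reset button on the control box beside it and let it come back. Do not press the shrouded start button or turn the selector, and leave the tools and other loose things where they lie.

Things in the scene. Friction and masses are not known exactly. Their poses are not given: they have to be found in the camera images.
- stop_box: grey stop station bolted to the bench, a box 120 x 120 mm with its lid 75 mm above the bench; it carries one big mushroom button at its centre and nothing else. Origin: centre of its underside, z up, x away from the robot at yaw 0 (a 40 mm long cable gland sticks out of its +x side).
- stop_head: mushroom head of the stop button: domed, three-lobed, 80 mm across, 24 mm high, rim 12 mm thick. Origin: centre of its flat underside, on the vertical axis; z up; x through the middle of one of its three notches (120 deg apart). When out, its underside is 22 mm above the lid of stop_box; latched, 14 mm. Below it only a 26 mm stem and, on the lid, a collar 54 mm across, 10 mm high.
- stop_top (a point): centre of the flat top of the mushroom head (22 mm wide), on the axis, 24 mm above the head's origin; moves and turns with it.
- stop_notch (a point): point in the mouth of one of the three notches, 46 mm from the axis along the head's x, 8 mm above its underside; turns with the head. A notch is a round cut of 22 mm radius about a line 50 mm from the axis: 34 mm wide at the rim, bottom 28 mm from the axis, open below. A finger let down in it can push the flank of a lobe round the axis (4 to 10 N).
- stop_press (a joint): travel of the mushroom button in m: 0 = out, 0.008 = in and latched. It takes about 8 N at first, less further in; past about 4 mm it snaps in and stays in. Firm stop at 0.008 (it gives another 1 mm under a push of 15 N).
- stop_twist (a joint): turn of the mushroom head in rad: 0 = at rest, growing clockwise seen from above, stop at 0.85. A light spring (0.06 to 0.12 N m) returns it to 0 when let go. On the latched button the turn lifts the head; at about 0.45 to 0.65 rad the latch lets go and it springs out (at the latest when the finger leaves it). It cannot be pressed in while it is held turned.
- control_box: grey control station bolted to the bench, 110 (x) by 190 (y) mm, lid 75 mm above the bench. On the lid in a row along y: raised reset button at y = +58 mm, shrouded start button at y = 0, selector knob (bar grip, 38 mm above the lid) at y = -58 mm; a small pilot lamp off the row. Origin: centre of its underside, z up. A 40 mm cable gland sticks out of its +x side.
- reset_top (a point): centre of the top of the reset button, a plain round cap 28 mm in diameter that stands 16 mm proud of the lid, at one end of the row; its axis is vertical.
- reset_button (a joint): travel of the reset button in m: 0 = out, 0.006 = fully in (5 N); springs back out by itself.
- start_top (a point): centre of the top of the start button, a round cap 27 mm in diameter sunk 4 mm below the edge of a round steel shroud (40 mm outside diameter, 14 mm high on the lid) in the middle of the row.
- start_button (a joint): travel of the start button in m: 0 = out, 0.005 = fully in; springs back.
- selector_nose (a point): top of the pointer end of the selector knob's bar grip.
- tongs: blacksmith's tongs lying flat, 380 mm long, 80 mm wide, 22 mm high; loose. Origin: centre of its underside.
- die: round steel die standing upright, 44 mm diameter, 46 mm high; loose. Origin: centre of its underside.
- punch: steel punch lying flat, 150 mm long, 18 mm thick; loose. Origin: centre of its underside.
- spanner: flat open-ended spanner, 220 mm long, 8 mm thick; loose. Origin: centre of its underside.
- hammer: hand hammer lying flat, 300 mm long, head 26 mm high; loose. Origin: centre of its underside.
- wire_brush: wire brush lying flat, 240 mm long, 20 mm high; loose. Origin: centre of its underside.
- half_brick: half a firebrick, 114 x 110 x 64 mm; loose. Origin: centre of its underside.
- oil_can: upright tin, 68 mm diameter, 110 mm high; loose. Origin: centre of its underside.

How it is judged:
By the outcome, as a careful person would: the job done as asked, in the order asked, and still so for the second after the job is handed in, with the robot touching nothing.
It also fails if it takes over 58 s, if anything falls off the work surface, if the arm or the gripper's body presses on something with over 40 N, if the wrist force passes 120 N, or if a joint passes its speed limit or range.

ROBOT

A 7-joint arm with a two-finger parallel gripper is mounted at the origin on the work surface. World frame = base frame: x ahead of the robot, y to its left, z up, the work surface at z = 0. Lengths are in m, angles in rad, forces in N, time in s.
With the tool pointing down it reaches from about 0.425 to 0.875 m from the base axis. Payload 4.7 kg.
Tool frame: the origin (TCP) lies midway between the tips of the shut fingers; the grasp point (between the pads) lies 19 mm behind it (ctrl.grip_point_offset is the distance from the TCP to the grasp point, in m); z points along the fingers, y is the line along which they close (so a half turn about z gives the same grasp; the last joint's range is limited). The gripper opens to 87 mm and grips with 3 to 60 N. Pads are 19 mm wide; open, the fingers measure 117 mm over their backs; the gripper's body (75 mm by 190 mm) begins 51 mm behind the grasp point.
Start: joints at [1.203, 0.321, -0.07, 1.45, 0.023, 1.371, -0.057], TCP at [0.242, -0.603, 0.223] pointing down, gripper open.
Joint ranges: [-2.86, 2.86], [-0.3, 2.09], [-1.38, 1.24], [0.06, 2.45], [-1.56, 4.7], [0.09, 2.05], [-2.69, 2.69]. Speed limits (rad/s): [2.57, 2.57, 3.14, 3.14, 3.14, 3.14, 3.14].

INTERFACE

Orientations are given as a rotation vector (axis times angle).
In Python, from bench import ctrl gives the robot as it stands.
- The arm moves only by the tool move_arm, never from a script. Its argument "increments" is text: rows parted by semicolons, each of 7 numbers parted by spaces: the shift along the world's x, y, z in mm, then the turn, a rotation vector about the world's x, y, z in degrees, then the closure in counts, from 0 (fully open) to 255 (shut). A call has exactly 8 rows; each row shifts and turns the commanded pose from where the row before left it; what a row does not reach is not made up. A row lasts 1/12 s, in which the tool goes at most 41.7 mm and 7.16 degrees, less where a joint would pass 70% of its speed; a pose out of reach is approached as far as the arm can. A call with a gripper value outside its range is refused whole. The fingers move at their own pace and stop on an object; "grip_force" is the grip in N (left out, the last holds). Time passes only in rows, so rows that do not move let the fingers close, or fill a call up. It gives the time, the measured TCP pose, the force, the opening and the grip force at its end, in the units of the state.
- ctrl.get_state(): the state, without advancing time (a new reading comes with each control period).
- ctrl.get_image(name): name is "scene" or "top" or "wrist"; returns a dict with "frame" (384x512x3 uint8, red, green, blue), "depth" (384x512 float32, m along the optical axis (not along the pixel's ray), 0 where there is no reading), "fx", "fy", "cx", "cy" (pixels), "position" and "orientation" of the camera in the world. Camera axes: x right, y down, z forward; pixel columns grow to the right and rows downward; lengths in m; the calibration is good to about 2 mm. A picture is of the moment at which its call begins.
- ctrl.close_job(): hands the job in; it is judged then, once.
Trained networks look in a picture, given as the dict that the camera call returned (one of the last four; its "shot" number tells which), for a name from the list of things; names that differ only in an ending like _2 or _b are one class to them, and where a whole thing is asked for, a point or a joint stands for the part that bears it (a point fixed in the world has none). Each returns a list of dicts, best first, with "score" (0 to 1); they miss things now and then, are a little off and sometimes report something else, mostly with a low value. They report only what shows in the picture. A call takes as long as a camera call.
- ctrl.find_in(target, picture): "centre" ([x, y, z] in m, in world coordinates, good to about 4 mm: the middle of the surface that is visible of it).
- ctrl.silhouettes(target, picture): "region" (384x512 bool, what is visible of it).
The state is a dict: "time": time; "joint_positions": joint angles; "qd": joint speeds; "joint_torque": joint torques, N m; "position": TCP position; "tool_rot": TCP orientation; "ft_force": force on the tool from outside, world axes, zero at the start; "torque": the same for the moment, N m; "grip_width": opening from 0.0 (shut) to 1.0 (fully open); "grip_force": force on a finger pad.
Only numpy, scipy, OpenCV 4.12 (cv2) and the standard library are available. Lean on these libraries where they do the work, as an engineer would, in place of code of your own. Each camera call takes 0.05 s, during which the arm holds its last target. There are 200 camera calls.

## Working session

There is one attempt and no reset: what is moved stays moved. The work goes in short steps, Python scripts to look and compute and a tool call to move; the robot and the scene stay as the last step left them, time stands still between calls to the robot, and variables do not carry over. Pictures are saved under pics/ and viewed, at most 10 in all, crops included, and the job is handed in when it is done.

Besides the shell and the picture viewer there is one more tool, called after "Request:" by a JSON object that holds its "api" and its "payload", one argument or row to a line. move_arm: Moves the arm, as the interface text tells. Its arguments: {"type":"object","properties":{"increments":{"type":"string"},"grip_force":{"type":"number"}},"required":["increments"]}

```bash
mkdir -p pics; cat > h.py <<'E'
import numpy as np, cv2
from scipy.spatial.transform import Rotation as R
from bench import ctrl
def cloud(p):
    d=p["depth"]; v,u=np.mgrid[:384,:512]
    c=np.stack([(u-p["cx"])/p["fx"]*d,(v-p["cy"])/p["fy"]*d,d],-1)
    o=np.array(p["orientation"]); M=o if o.shape==(3,3) else R.from_rotvec(o).as_matrix()
    w=c@M.T+np.array(p["position"]); w[d==0]=np.nan
    return w
def save(p,n,s=1): cv2.imwrite("pics/"+n,cv2.resize(p["frame"][...,::-1],None,fx=s,fy=s))
E
python3 - <<'E'
from h import *
s=ctrl.get_state(); print({k:np.round(v,3) for k,v in s.items()})
for n in("top","scene"):
    p=ctrl.get_image(n); save(p,n+"0.png",1.5)
    print(n,p["position"],p["orientation"])
    for t in ("stop_box","stop_head","stop_top","stop_notch","control_box","reset_top","start_top","selector_nose","oil_can","half_brick","die","tongs","hammer"):
        print(t,[(np.round(q["centre"],3),round(q["score"],2)) for q in ctrl.find_in(t,p)[:3]])
E
```

```text
{'time': np.float64(0.0), 'joint_positions': array([ 1.203,  0.322, -0.07 ,  1.452,  0.023,  1.371, -0.057]), 'qd': array([ 0.001,  0.   , -0.001,  0.001,  0.001, -0.002,  0.   ]), 'joint_torque': array([ 0.0000e+00, -4.9130e+01, -4.0400e-01, -3.1253e+01, -6.4000e-02,
        4.4000e-02,  0.0000e+00]), 'position': array([ 0.242, -0.603,  0.221]), 'tool_rot': array([-3.083e+00, -5.960e-01,  1.000e-03]), 'ft_force': array([-0.419, -0.646, -0.25 ]), 'torque': array([-0.056, -0.022, -0.007]), 'grip_force': np.float64(0.0), 'grip_width': np.float64(1.0)}
top [0.43716087 0.02191816 1.68167427] [-2.20831842  2.17214014 -0.07048119]
stop_box [(array([ 0.499, -0.141,  0.075]), 0.88)]
stop_head []
stop_top [(array([ 0.5  , -0.148,  0.115]), 0.87)]
stop_notch [(array([ 0.5  , -0.148,  0.118]), 0.85)]
control_box [(array([0.562, 0.171, 0.074]), 0.85)]
reset_top [(array([0.547, 0.232, 0.091]), 0.62), (array([ 0.499, -0.15 ,  0.119]), 0.27)]
start_top [(array([ 0.549, -0.008,  0.043]), 0.56)]
selector_nose [(array([0.567, 0.119, 0.117]), 0.44)]
oil_can [(array([ 0.514, -0.461,  0.11 ]), 0.66)]
hal
[... 409 characters left out ...]
-0.155,  0.075]), 0.57)]
stop_head [(array([ 0.514, -0.157,  0.115]), 0.64)]
stop_top [(array([ 0.514, -0.155,  0.116]), 0.7), (array([ 0.564, -0.017,  0.034]), 0.19)]
stop_notch [(array([ 0.517, -0.155,  0.112]), 0.84)]
control_box [(array([0.592, 0.162, 0.071]), 0.8), (array([ 0.353, -0.294,  0.01 ]), 0.63)]
reset_top [(array([0.547, 0.234, 0.094]), 0.58)]
start_top []
selector_nose [(array([0.574, 0.115, 0.105]), 0.6)]
oil_can [(array([ 0.545, -0.475,  0.077]), 0.69)]
half_brick [(array([0.493, 0.445, 0.059]), 0.83), (array([0.574, 0.116, 0.106]), 0.48)]
die [(array([ 0.566, -0.017,  0.036]), 0.78)]
tongs [(array([0.344, 0.241, 0.013]), 0.96)]
hammer [(array([0.762, 0.208, 0.024]), 0.69)]
```

View pics/top0.png

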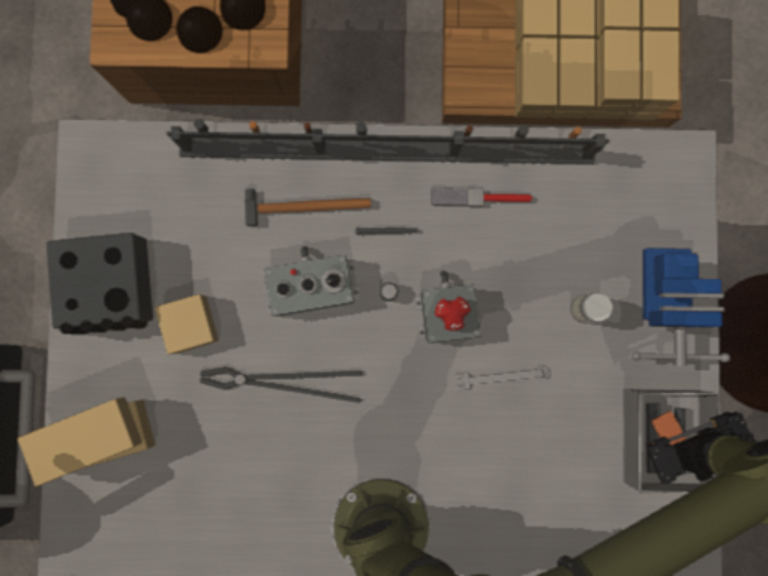

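```bash
python3 - <<'E'
from h import *
p=ctrl.get_image("top"); w=cloud(p); z=w[...,2]
def near(c,r): return np.hypot(w[...,0]-c[0],w[...,1]-c[1])<r
n=near((.5,-.148),.06)
for lo,hi in((.092,.112),(.112,.125),(.118,.125)):
    m=n&(z>lo)&(z<hi); print("head",lo,m.sum(),w[m].mean(0).round(4) if m.any() else'')
m=(n&(z>.092)).astype(np.uint8)
cn=max(cv2.findContours(m,cv2.RETR_EXTERNAL,cv2.CHAIN_APPROX_NONE)[0],key=len)[:,0]
pts=w[cn[:,1],cn[:,0]]; (c,r)=cv2.minEnclosingCircle(pts[:,:2].astype(np.float32)); print("circle",c,r)
th=np.arctan2(pts[:,1]-c[1],pts[:,0]-c[0]); rr=np.hypot(pts[:,0]-c[0],pts[:,1]-c[1])
print("notch ang deg", np.degrees(np.angle(np.sum((0.04-rr)*np.exp(3j*th)))/3))
for a in range(-180,180,15):
    k=(np.degrees(th)>=a)&(np.degrees(th)<a+15); print(a, (rr[k].mean()*1e3).round(1) if k.any() else None,end='; ')
k=near((.547,.232),.03)&(z>.085)&(z<.1); print("\nreset",k.sum(),w[k].mean(0),z[k].max(), np.ptp(w[k],axis=0))
for nm,c in(("stop",(.5,-.145)),("ctl",(.562,.171))):
    k=near(c,.16)&(abs(z-.075)<.008); b=cv2.minAreaRect(w[k][:,:2].astype(np.float32)); print(nm,b)
hi=(z>.03); 
# downsampled height map
for x in np.arange(.40,.72,.02):
    print(round(x,2),' '.join('%3d'%(1e3*np.nanmax(z[k])) if (k:=(abs(w[...,0]-x)<.01)&(abs(w[...,1]-y)<.01)).any() else '  .' for y in np.arange(-.3,.34,.02)))
E
```

```text
head 0.092 66 [ 0.4993 -0.1472  0.1085]
head 0.112 287 [ 0.499  -0.1488  0.118 ]
head 0.118 136 [ 0.5002 -0.1496  0.1212]
circle (0.4995168149471283, -0.15017272531986237) 0.03998564928770065
notch ang deg 7.172728301082446
-180 37.8; -165 38.7; -150 36.4; -135 27.3; -120 27.2; -105 27.3; -90 36.4; -75 36.9; -60 37.1; -45 37.9; -30 37.7; -15 30.2; 0 27.6; 15 29.8; 30 37.4; 45 39.5; 60 38.6; 75 38.1; 90 37.7; 105 30.1; 120 27.4; 135 32.2; 150 38.0; 165 38.8; 
reset 54 [0.54728777 0.23402498 0.09207666] 0.09962014523670959 [0.0272776  0.05127183 0.01425273]
stop ((0.49948424100875854, -0.1501915156841278), (0.12035179883241653, 0.12160685658454895), 7.800071716308594)
ctl ((0.5588544607162476, 0.17706036567687988), (0.11119105666875839, 0.19050055742263794), 10.545555114746094)
0.4   9   8   6   8  10   7   8   9   8   7   7  11   9   8  11   9   7   8   7   7   7   6   8  11  10   8  11   9   8   6   8   9
0.42  10   9   6   7  11  11   9   6   7  10  11   8   5   6   9  13   7   7   7  12   8  10   9   9   7   6   9   9   7  10  11   6
0.44  15   8   8   8  74  80  79  82  85  81  82
[... 1110 characters left out ...]
  89  84  88  90  85  85  80   6   7
0.62   8   8   9  10   9   7  11   7  14   9  10   4   7   6   9  10  15  12   8  11  82  84  80  80  78  54   7   6   8   6   8   8
0.64   9   9   8  10  14  11   9   7   9  13   7  12  10  13  10   6   8   6  12   9   6   8   9   7  46  46   9   5   7   9   9   8
0.66  12   9   9   9   7   8   7   8   6   8  10   8  11   9   8   9  12   6   6   8   9   9  11   7  15  34  11   5   9  11  13   9
0.68   7   9   7  11  10   8   8  13   7  10  12  11   9  13   9   9   8  17  17  19   8  11   8   8  12   8   8  10   7   8   6   7
0.7   6   9  10   8   7   6  11   9   8   8   8  17  20  28  23  22  27  26  22  17   9  12   9   6   8   9   8  10   8  10  30  30
```

The top view shows the stop station with its red head at about (452,313), and the control box at (308,285) with the reset button at (284,289) and the selector at (333,280). The tools lie clear of both. The fits agree with the given sizes: head axis (0.4995, -0.150), notches near 7.5°, 127.5° and -112.5°, reset near (0.548, 0.234). I'll shut the fingers and move over the head.

Request:
{"api": "move_arm", "payload": {
  "increments": "16 28 0 0 0 2 255;16 28 0 0 0 2 255;16 28 0 0 0 2 255;16 28 0 0 0 2 255;16 28 0 0 0 2 255;16 28 0 0 0 2 255;16 28 0 0 0 2 255;16 28 0 0 0 2 255",
  "grip_force": 20
}}

```text
time: 2.12
position: [0.3707, -0.3778, 0.2228]
tool_rot: [2.97, 1.022, 0.0]
ft_force: [1.6, 0.3, 0.6]
grip_width: 0.476
grip_force: 0.0
```

Request:
{"api": "move_arm", "payload": {
  "increments": "16 28 0 0 0 0 255;16 28 0 0 0 0 255;16 28 0 0 0 0 255;16 28 0 0 0 0 255;16 28 0 0 0 0 255;0 0 0 0 0 0 255;0 0 0 0 0 0 255;0 0 0 0 0 0 255"
}}

```text
time: 2.78
position: [0.4498, -0.2399, 0.2227]
tool_rot: [2.971, 1.019, -0.001]
ft_force: [-1.2, 0.3, 0.1]
grip_width: 0.01
grip_force: 0.0
```

```bash
python3 - <<'E'
from h import *
s=ctrl.get_state(); M=R.from_rotvec(s["tool_rot"]).as_matrix()
print(s["position"],"y ang",np.degrees(np.arctan2(M[1,1],M[0,1])),M[:,2],s["joint_positions"].round(2) if hasattr(s["joint_positions"],'round') else s["joint_positions"],s["ft_force"],s["grip_width"])
p=ctrl.get_image("wrist"); save(p,"w1.png",1.5); w=cloud(p); z=w[...,2]
m=(np.hypot(w[...,0]-.5,w[...,1]+.15)<.06)&(z>.09)&(z<.135)
cn=max(cv2.findContours(m.astype(np.uint8),cv2.RETR_EXTERNAL,cv2.CHAIN_APPROX_NONE)[0],key=len)[:,0]
pts=w[cn[:,1],cn[:,0]]; c,r=cv2.minEnclosingCircle(pts[:,:2].astype(np.float32)); print(c,r)
th=np.arctan2(pts[:,1]-c[1],pts[:,0]-c[0]); rr=np.hypot(pts[:,0]-c[0],pts[:,1]-c[1])
print("notch",np.degrees(np.angle(np.sum((0.04-rr)*np.exp(3j*th)))/3),"ztop",np.percentile(z[m],[90,98]))
E
```

```text
[ 0.4498283  -0.23987953  0.222654  ] y ang -52.13332618226782 [-2.97392369e-04 -8.97739292e-04 -9.99999553e-01] [ 0.83  0.04 -0.4   1.78  0.02  1.32 -0.49] [-1.23179493  0.26416751  0.06240463] 0.009548197302843392
(0.5000726580619812, -0.1521560400724411) 0.04021035507321358
notch 7.7245650100217995 ztop [0.11937112 0.12035863]
```

View pics/w1.png

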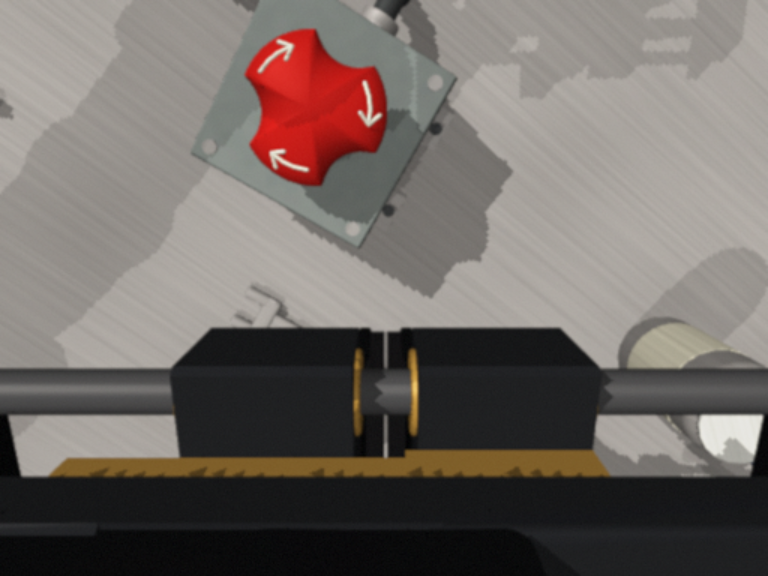

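The wrist view shows the head at about (315,108) with its three lobes and clockwise arrows, and the shut fingers at the bottom. Before lowering into a notch I'll check the finger size from depth while moving over the head.

Request:
{"api": "move_arm", "payload": {
  "increments": "12 22 -10 0 0 0 255;12 22 -15 0 0 0 255;12 22 -15 0 0 0 255;14 23 -15 0 0 0 255;0 0 -15 0 0 0 255;0 0 -10 0 0 0 255;0 0 0 0 0 0 255;0 0 0 0 0 0 255"
}}

```text
time: 3.5
position: [0.4992, -0.1522, 0.1423]
tool_rot: [-2.973, -1.015, 0.002]
ft_force: [-0.1, 0.3, 0.7]
grip_width: 0.004
grip_force: 0.0
```

```bash
python3 - <<'E'
from h import *
s=ctrl.get_state(); M=R.from_rotvec(s["tool_rot"]).as_matrix(); print(s["position"],s["ft_force"])
p=ctrl.get_image("wrist"); w=cloud(p); t=(w-s["position"])@M
print("fx",p["fx"],"cam in tool",(np.array(p["position"])-s["position"])@M)
for v in (222,228,240,255,270,290,300,310,330):
    print(v,[tuple((1e3*t[v,u]).round().astype(int)) if p["depth"][v,u]>0 else 0 for u in (80,125,150,180,220,236,250,260,272,290,330,380,395)])
E
```

```text
[ 0.49920704 -0.15223346  0.14225684] [-0.05909439  0.26013749  0.73703737]
fx 325.08028364378936 cam in tool [ 0.06864972  0.00067279 -0.16079993]
222 [(np.int64(-44), np.int64(-175), np.int64(144)), (np.int64(-44), np.int64(-130), np.int64(144)), (np.int64(38), np.int64(-28), np.int64(-77)), (np.int64(38), np.int64(-20), np.int64(-77)), (np.int64(38), np.int64(-9), np.int64(-77)), (np.int64(38), np.int64(-5), np.int64(-78)), (np.int64(10), np.int64(-3), np.int64(-2)), (np.int64(10), np.int64(2), np.int64(-1)), (np.int64(11), np.int64(8), np.int64(-5)), (np.int64(37), np.int64(10), np.int64(-76)), (np.int64(38), np.int64(21), np.int64(-77)), (np.int64(-44), np.int64(123), np.int64(143)), (np.int64(-44), np.int64(139), np.int64(144))]
228 [(np.int64(-50), np.int64(-175), np.int64(143)), (np.int64(-51), np.int64(-131), np.int64(144)), (np.int64(38), np.int64(-27), np.int64(-82)), (np.int64(38), np.int64(-19), np.int64(-82)), (np.int64(37), np.int64(-9), np.int64(-81)), (np.int64(37), np.int64(-5), np.int64(-81)), (np.int64(9), np.int64(-3), np.int64(-9)), (np.int64(10), np.int64(2), n
[... 3700 characters left out ...]
-97)), (np.int64(23), np.int64(29), np.int64(-96)), (np.int64(24), np.int64(32), np.int64(-96))]
330 [(np.int64(25), np.int64(-34), np.int64(-105)), (np.int64(25), np.int64(-26), np.int64(-105)), (np.int64(26), np.int64(-20), np.int64(-106)), (np.int64(25), np.int64(-15), np.int64(-105)), (np.int64(25), np.int64(-7), np.int64(-105)), (np.int64(26), np.int64(-3), np.int64(-106)), (np.int64(25), np.int64(-1), np.int64(-105)), (np.int64(26), np.int64(1), np.int64(-106)), (np.int64(25), np.int64(4), np.int64(-105)), (np.int64(25), np.int64(7), np.int64(-105)), (np.int64(26), np.int64(15), np.int64(-106)), (np.int64(26), np.int64(25), np.int64(-106)), (np.int64(26), np.int64(28), np.int64(-106))]
```

Fingers are about 20 mm wide at the tip, as expected. Now I'll press the mushroom button.

Request:
{"api": "move_arm", "payload": {
  "increments": "1 1 -10 0 0 0 255;0 0 -8 0 0 0 255;0 0 -3 0 0 0 255;0 0 -2 0 0 0 255;0 0 -2 0 0 0 255;0 0 -2 0 0 0 255;0 0 -2 0 0 0 255;0 0 0 0 0 0 255"
}}

```text
time: 4.22
position: [0.5012, -0.1492, 0.1133]
tool_rot: [-2.971, -1.02, 0.0]
ft_force: [0.4, -0.5, -0.1]
grip_width: 0.003
grip_force: 0.3
```

Request:
{"api": "move_arm", "payload": {
  "increments": "0 0 -1 0 0 0 255;0 0 -1 0 0 0 255;0 0 0 0 0 0 255;0 0 0 0 0 0 255;0 0 0 0 0 0 255;0 0 0 0 0 0 255;0 0 0 0 0 0 255;0 0 0 0 0 0 255"
}}

```text
time: 4.88
position: [0.5013, -0.1492, 0.1129]
tool_rot: [2.971, 1.019, -0.0]
ft_force: [-3.2, 1.0, 9.9]
grip_width: 0.004
grip_force: 4.9
```

Request:
{"api": "move_arm", "payload": {
  "increments": "0 0 12 0 0 0 255;0 0 22 0 0 0 255;-10 12 8 0 0 0 255;-11 13 0 0 0 0 255;-11 13 0 0 0 0 255;0 0 0 0 0 0 255;0 0 0 0 0 0 255;0 0 0 0 0 0 255"
}}

```text
time: 5.55
position: [0.4697, -0.1119, 0.1539]
tool_rot: [2.971, 1.019, 0.001]
ft_force: [-0.1, 0.1, 1.0]
grip_width: 0.004
grip_force: 0.0
```

```bash
python3 - <<'E'
from h import *
s=ctrl.get_state(); M=R.from_rotvec(s["tool_rot"]).as_matrix()
print(s["position"],"y ang",np.degrees(np.arctan2(M[1,1],M[0,1])),np.array(s["joint_positions"]).round(2),s["ft_force"])
for n in("wrist","top","scene"):
    p=ctrl.get_image(n); save(p,n+"2.png",1.5); w=cloud(p); z=w[...,2]
    m=(np.hypot(w[...,0]-.5,w[...,1]+.151)<.008)&(z<.13)&(z>.1); print(n,m.sum(),np.median(z[m]) if m.any() else 0)
E
```

```text
[ 0.46965984 -0.11187934  0.15393291] y ang -52.14367993113319 [ 0.69  0.04 -0.52  1.93  0.02  1.18 -0.74] [-0.09110296  0.10881489  0.99504428]
wrist 339 0.1114362754280469
top 0 0
scene 12 0.11243046068453832
```

View pics/wrist2.png

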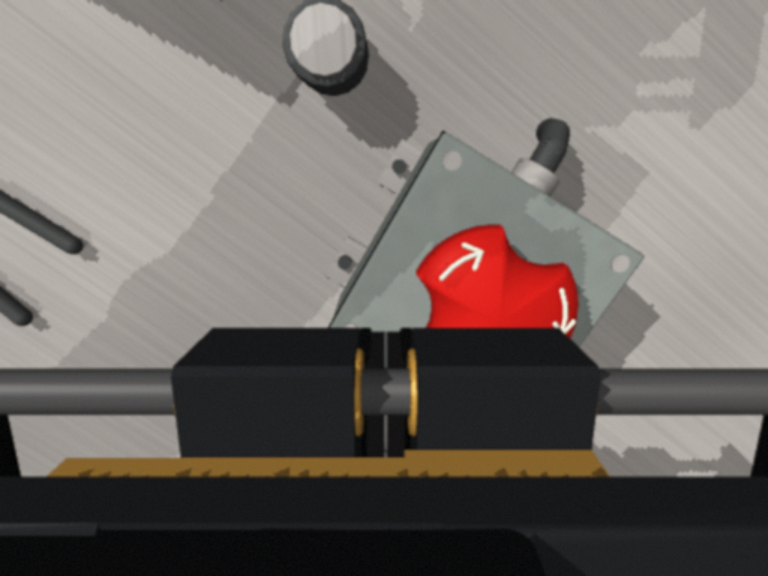

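The head is latched: its top measures about 0.112 m. The notch mouth at about (427,300) lies where the fingers are. Lowering a finger into it now.

Request:
{"api": "move_arm", "payload": {
  "increments": "0 0 -15 0 0 0 255;0 0 -15 0 0 0 255;0 0 -10 0 0 0 255;0 0 -10 0 0 0 255;0 0 -10 0 0 0 255;0 0 -6 0 0 0 255;0 0 -4 0 0 0 255;0 0 0 0 0 0 255"
}}

```text
time: 6.37
position: [0.4688, -0.1111, 0.0828]
tool_rot: [-2.971, -1.019, 0.002]
ft_force: [-0.8, -0.1, -0.3]
grip_width: 0.007
grip_force: 0.0
```

```bash
python3 - <<'E'
from h import *
s=ctrl.get_state(); print(s["position"],s["ft_force"])
c=np.array([.4998,-.1512]); d=s["position"][:2]-c; r=np.hypot(*d); a=np.arctan2(d[1],d[0]); print(r,np.degrees(a))
r=.049
for k in range(1,20):
    q0=a-np.radians(4*(k-1));q1=a-np.radians(4*k)
    print(k,(1e3*r*np.array([np.cos(q1)-np.cos(q0),np.sin(q1)-np.sin(q0)])).round(1))
E
```

```text
[ 0.46875138 -0.11109623  0.08279584] [-0.81348613 -0.14925652 -0.28450741]
0.050718137544905284 127.74729061372578
1 [2.8 2. ]
2 [2.9 1.8]
3 [3.  1.6]
4 [3.1 1.4]
5 [3.2 1.2]
6 [3.3 0.9]
7 [3.3 0.7]
8 [3.4 0.5]
9 [3.4 0.2]
10 [ 3.4 -0. ]
11 [ 3.4 -0.3]
12 [ 3.4 -0.5]
13 [ 3.3 -0.7]
14 [ 3.3 -1. ]
15 [ 3.2 -1.2]
16 [ 3.1 -1.4]
17 [ 3.  -1.6]
18 [ 2.9 -1.8]
19 [ 2.8 -2. ]
```

Request:
{"api": "move_arm", "payload": {
  "increments": "2.8 2.0 0 0 0 -4 255;2.9 1.8 0 0 0 -4 255;3.0 1.6 0 0 0 -4 255;3.1 1.4 0 0 0 -4 255;3.2 1.2 0 0 0 -4 255;3.3 0.9 0 0 0 -4 255;3.3 0.7 0 0 0 -4 255;0 0 0 0 0 0 255"
}}

```text
time: 7.03
position: [0.4919, -0.1015, 0.0843]
tool_rot: [3.13, 0.268, 0.003]
ft_force: [0.2, 0.0, 0.4]
grip_width: 0.006
grip_force: 0.0
```

```bash
python3 - <<'E'
from h import *
a=ctrl.get_image("wrist"); b=ctrl.get_image("scene")
cv2.imwrite("pics/c3.png",np.hstack([a["frame"][100:340,120:420,::-1],cv2.resize(b["frame"][120:280,140:340,::-1],None,fx=1.5,fy=1.5)]).repeat(1,0))
save(b,"s3.png",1.5); print(ctrl.get_state()["ft_force"],[ (q["centre"],q["score"]) for q in ctrl.find_in("stop_top",b)])
E
```

```text
[ 0.5441576  -0.27354442  0.47575562] [([0.5129, -0.1529, 0.1057], 0.93)]
```

View pics/c3.png

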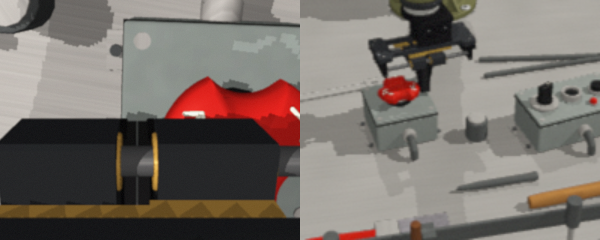

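```bash
cat >> h.py <<'E'
from scipy.optimize import minimize
def headang(p,c=(.4998,-.1512)):
    """turn of head (deg, from wrist/any view): visible head points vs ideal lobed outline"""
    w=cloud(p); f=p["frame"].astype(int); red=(f[...,0]>90)&(f[...,0]>2*f[...,1])&(np.hypot(w[...,0]-c[0],w[...,1]-c[1])<.046)
    lid=(np.hypot(w[...,0]-c[0],w[...,1]-c[1])<.043)&(abs(w[...,2]-.075)<.012)&~red
    P=w[red][:,:2]-c; L=w[lid][:,:2]-c
    best=[]
    for a in np.arange(-60,60,1.):
        n=np.radians(a+np.array([0,120,240])); N=.05*np.stack([np.cos(n),np.sin(n)],1)
        ins=lambda Q:(np.linalg.norm(Q[:,None]-N,axis=2).min(1)<.022)
        best.append((ins(P).mean()-(ins(L).mean() if len(L)>5 else 0),a))
    return sorted(best)[:3],len(P),len(L),np.percentile(w[red][:,2],[50,95])
E
python3 - <<'E'
from h import *
for n in("wrist","scene"): print(n,headang(ctrl.get_image(n)))
s=ctrl.get_state();print(s["position"],s["ft_force"],s["torque"])
E
```

```text
wrist ([(np.float64(-0.42237478930446337), np.float64(7.0)), (np.float64(-0.4206066546375294), np.float64(8.0)), (np.float64(-0.4096960786497665), np.float64(9.0))], 5565, 3025, array([0.10429286, 0.10976511]))
scene ([(np.float64(-0.1618460565828987), np.float64(4.0)), (np.float64(-0.15599810336652442), np.float64(3.0)), (np.float64(-0.1529951003635214), np.float64(10.0))], 333, 171, array([0.10514696, 0.11270904]))
[ 0.49068143 -0.1017321   0.08372761] [ 0.63949327 -0.16286555 -0.22457105] [-0.003389   -0.00436366 -0.00681819]
```

The head has not turned (notch still near 7.5°). The fingertips are slimmer than assumed and passed outside the rim, so I'll go back along the arc and enter deeper, at a radius of about 41 mm.

Request:
{"api": "move_arm", "payload": {
  "increments": "-3.3 -0.7 0 0 0 4 255;-3.3 -0.9 0 0 0 4 255;-3.2 -1.2 0 0 0 4 255;-3.1 -1.4 0 0 0 4 255;-3.0 -1.6 0 0 0 4 255;-2.9 -1.8 0 0 0 4 255;-2.8 -2.0 0 0 0 4 255;0 0 0 0 0 0 255"
}}

```text
time: 7.95
position: [0.4685, -0.1118, 0.0835]
tool_rot: [2.97, 1.022, -0.001]
ft_force: [-0.2, 0.2, 0.4]
grip_width: 0.007
grip_force: 0.0
```

Request:
{"api": "move_arm", "payload": {
  "increments": "1.2 -1.6 0 0 0 0 255;1.2 -1.6 0 0 0 0 255;1.2 -1.6 0 0 0 0 255;1.2 -1.6 0 0 0 0 255;1 -1.2 0 0 0 0 255;0 0 0 0 0 0 255;0 0 0 0 0 0 255;0 0 0 0 0 0 255"
}}

```text
time: 8.62
position: [0.475, -0.1187, 0.0835]
tool_rot: [-2.972, -1.02, 0.0]
ft_force: [0.3, -0.3, -0.4]
grip_width: 0.004
grip_force: 0.0
```

```bash
python3 - <<'E'
from h import *
s=ctrl.get_state(); print(s["position"],s["ft_force"])
c=np.array([.4998,-.1512]); d=s["position"][:2]-c; r=np.hypot(*d); a=np.arctan2(d[1],d[0]); print(r,np.degrees(a))
for k in range(1,20):
    q0=a-np.radians(4*(k-1));q1=a-np.radians(4*k)
    print(k,(1e3*.041*np.array([np.cos(q1)-np.cos(q0),np.sin(q1)-np.sin(q0)])).round(1))
E
```

```text
[ 0.47497873 -0.1187468   0.08352821] [ 0.33144212 -0.32504315 -0.43872974]
0.04085713679231963 127.40993736694875
1 [2.3 1.7]
2 [2.4 1.5]
3 [2.5 1.3]
4 [2.6 1.1]
5 [2.7 1. ]
6 [2.8 0.8]
7 [2.8 0.6]
8 [2.8 0.4]
9 [2.9 0.2]
10 [ 2.9 -0. ]
11 [ 2.9 -0.2]
12 [ 2.8 -0.4]
13 [ 2.8 -0.6]
14 [ 2.7 -0.8]
15 [ 2.7 -1. ]
16 [ 2.6 -1.2]
17 [ 2.5 -1.4]
18 [ 2.4 -1.5]
19 [ 2.3 -1.7]
```

Request:
{"api": "move_arm", "payload": {
  "increments": "2.3 1.7 0 0 0 -4 255;2.4 1.5 0 0 0 -4 255;2.5 1.3 0 0 0 -4 255;2.6 1.1 0 0 0 -4 255;2.7 1.0 0 0 0 -4 255;2.8 0.8 0 0 0 -4 255;0 0 0 0 0 0 255;0 0 0 0 0 0 255"
}}

```text
time: 9.28
position: [0.4894, -0.1106, 0.0832]
tool_rot: [-3.117, -0.383, 0.003]
ft_force: [-3.8, 2.3, 0.0]
grip_width: 0.008
grip_force: 2.0
```

```bash
python3 - <<'E'
from h import *
print(headang(ctrl.get_image("wrist")))
s=ctrl.get_state();print(s["position"],s["ft_force"],s["torque"])
E
```

```text
([(np.float64(-0.41631359978305127), np.float64(-12.0)), (np.float64(-0.41033342500181424), np.float64(-11.0)), (np.float64(-0.4099502793978908), np.float64(-23.0))], 5316, 3152, array([0.10624132, 0.11139346]))
[ 0.48950267 -0.11058087  0.08326646] [-3.37654066  2.95318211  1.37555728] [ 0.63111611  0.70377461 -0.05371794]
```

Contact now: the head has turned about 19°. Continuing.

Request:
{"api": "move_arm", "payload": {
  "increments": "2.8 0.6 0 0 0 -4 255;2.8 0.4 0 0 0 -4 255;2.9 0.2 0 0 0 -4 255;2.9 0 0 0 0 -4 255;2.9 -0.2 0 0 0 -4 255;0 0 0 0 0 0 255;0 0 0 0 0 0 255;0 0 0 0 0 0 255"
}}

```text
time: 10.0
position: [0.5046, -0.1097, 0.0836]
tool_rot: [-3.137, 0.163, -0.0]
ft_force: [-1.9, 3.3, 0.5]
grip_width: 0.003
grip_force: 2.1
```

```bash
python3 - <<'E'
from h import *
print(headang(ctrl.get_image("wrist")))
s=ctrl.get_state();print(s["position"],s["ft_force"],s["torque"])
E
```

```text
([(np.float64(-0.36387604165219795), np.float64(-48.0)), (np.float64(-0.36328220408452105), np.float64(-47.0)), (np.float64(-0.3598976900581736), np.float64(-49.0))], 5287, 3309, array([0.111535  , 0.11702029]))
[ 0.50456494 -0.10973241  0.0835842 ] [-1.4074223   4.45849164  0.08971818] [ 0.94308234  0.36001061 -0.01741687]
```

Request:
{"api": "move_arm", "payload": {
  "increments": "2.2 -0.3 0 0 0 -3 255;0 0 0 0 0 0 255;0 0 0 0 0 0 255;0 0 0 0 0 0 255;0 0 0 0 0 0 255;0 0 0 0 0 0 255;0 0 0 0 0 0 255;0 0 0 0 0 0 255"
}}

```text
time: 10.72
position: [0.5069, -0.1103, 0.0836]
tool_rot: [-3.131, 0.248, -0.0]
ft_force: [-0.2, 5.0, -0.0]
grip_width: 0.003
grip_force: 2.4
```

```bash
python3 - <<'E'
from h import *
print(headang(ctrl.get_image("wrist")))
s=ctrl.get_state();print(s["position"],s["ft_force"],s["torque"])
E
```

```text
([(np.float64(-0.3614084875907976), np.float64(-51.0)), (np.float64(-0.36048008376917684), np.float64(-52.0)), (np.float64(-0.36008022466804157), np.float64(-50.0))], 5262, 3277, array([0.1114784 , 0.11700127]))
[ 0.50684943 -0.11023779  0.08359551] [-0.71888498  4.40484704 -0.25754982] [ 1.12700511  0.22204593 -0.01778723]
```

The head top has sprung up and stays there. Backing the finger off along the arc, then up.

Request:
{"api": "move_arm", "payload": {
  "increments": "-2.2 0.3 0 0 0 3 255;-2.9 0.2 0 0 0 4 255;-2.9 0 0 0 0 4 255;-2.9 -0.2 0 0 0 4 255;-2.8 -0.4 0 0 0 4 255;-2.8 -0.6 0 0 0 4 255;-2.8 -0.8 0 0 0 4 255;-2.7 -1.0 0 0 0 4 255"
}}

```text
time: 11.43
position: [0.4842, -0.1138, 0.0836]
tool_rot: [3.083, 0.602, -0.001]
ft_force: [-2.5, 2.7, 0.4]
grip_width: 0.006
grip_force: 1.7
```

Request:
{"api": "move_arm", "payload": {
  "increments": "-2.6 -1.1 0 0 0 4 255;-2.5 -1.3 0 0 0 4 255;-2.4 -1.5 0 0 0 4 255;-2.3 -1.7 0 0 0 4 255;-2 2.4 0 0 0 0 255;-2 2.4 0 0 0 0 255;0 0 0 0 0 0 255;0 0 0 0 0 0 255"
}}

```text
time: 12.1
position: [0.4712, -0.1146, 0.0838]
tool_rot: [2.971, 1.018, 0.001]
ft_force: [-0.8, -0.6, -0.3]
grip_width: 0.003
grip_force: 0.0
```

Request:
{"api": "move_arm", "payload": {
  "increments": "0 0 10 0 0 0 255;0 0 15 0 0 0 255;0 0 15 0 0 0 255;0 0 20 0 0 0 255;0 0 20 0 0 0 255;0 0 0 0 0 0 255;0 0 0 0 0 0 255;0 0 0 0 0 0 255"
}}

```text
time: 12.77
position: [0.4707, -0.1142, 0.1634]
tool_rot: [2.971, 1.019, -0.001]
ft_force: [-0.1, -0.3, -0.2]
grip_width: 0.005
grip_force: 0.0
```

```bash
python3 - <<'E'
from h import *
p=ctrl.get_image("wrist"); print(headang(p)); w=cloud(p);z=w[...,2]
m=(np.hypot(w[...,0]-.5,w[...,1]+.151)<.008)&(z<.13)&(z>.1); print("top",m.sum(),np.median(z[m]))
q=ctrl.get_image("scene"); save(q,"s4.png",1.5)
print("reset",[(x["centre"],x["score"]) for x in ctrl.find_in("reset_top",q)])
s=ctrl.get_state();print(s["position"],s["tool_rot"],s["ft_force"])
E
```

```text
([(np.float64(-0.5276581526168722), np.float64(7.0)), (np.float64(-0.5241656724157165), np.float64(8.0)), (np.float64(-0.5226259270255015), np.float64(9.0))], 5081, 2124, array([0.11570775, 0.12000351]))
top 367 0.11964366691630446
reset [([0.5503, 0.2334, 0.0957], 0.57)]
[ 0.47022268 -0.11390657  0.16257309] [-2.97050901e+00 -1.01907647e+00  2.45488285e-03] [ 0.28985813  0.15485945 -0.52616521]
```

The button is out again: its top is at 0.120 m and the head has turned back to rest. Next, over to the reset button.

Request:
{"api": "move_arm", "payload": {
  "increments": "0 20 25 0 0 0 255;3 36 15 0 0 0 255;3 38 0 0 0 0 255;3 38 0 0 0 0 255;3 38 0 0 0 0 255;3 38 0 0 0 0 255;3 38 0 0 0 0 255;2 38 0 0 0 0 255"
}}

```text
time: 13.58
position: [0.4906, 0.1715, 0.2031]
tool_rot: [2.972, 1.019, -0.001]
ft_force: [0.5, -0.2, -0.2]
grip_width: 0.008
grip_force: 0.0
```

Request:
{"api": "move_arm", "payload": {
  "increments": "0 0 0 0 0 0 255;0 0 0 0 0 0 255;0 0 0 0 0 0 255;0 0 0 0 0 0 255;0 0 0 0 0 0 255;0 0 0 0 0 0 255;0 0 0 0 0 0 255;0 0 0 0 0 0 255"
}}

```text
time: 14.25
position: [0.4911, 0.1693, 0.2036]
tool_rot: [2.972, 1.018, 0.0]
ft_force: [0.5, 0.3, -0.6]
grip_width: 0.002
grip_force: 0.0
```

```bash
python3 - <<'E'
from h import *
s=ctrl.get_state();print(s["position"],s["tool_rot"],s["ft_force"])
p=ctrl.get_image("wrist"); w=cloud(p); z=w[...,2]; save(p,"w5.png",1.5)
for t in("reset_top","start_top","control_box"): print(t,[(x["centre"],x["score"]) for x in ctrl.find_in(t,p)])
m=(np.hypot(w[...,0]-.548,w[...,1]-.234)<.025)&(abs(z-.091)<.007)
c,r=cv2.minEnclosingCircle(w[m][:,:2].astype(np.float32)); print(c,r,w[m].mean(0),np.median(z[m]),m.sum())
v,u=np.nonzero(m); print("px",u.mean()*1.5,v.mean()*1.5)
E
```

```text
[0.4910974  0.16933495 0.20363996] [2.97178363e+00 1.01770853e+00 1.26503576e-04] [ 0.54961906  0.33934001 -0.61484357]
reset_top [([0.5689, 0.1233, 0.1181], 0.56), ([0.5485, 0.2348, 0.0929], 0.55)]
start_top [([0.5605, 0.1775, 0.0895], 0.57)]
control_box [([0.5656, 0.1847, 0.0743], 0.8), ([0.5673, 0.1243, 0.1164], 0.27)]
(0.548201322555542, 0.23216475546360016) 0.013844839297235012 [0.54843132 0.2321727  0.08951214] 0.08955847703612635 941
px 356.5919234856536 127.86981934112646
```

View pics/w5.png

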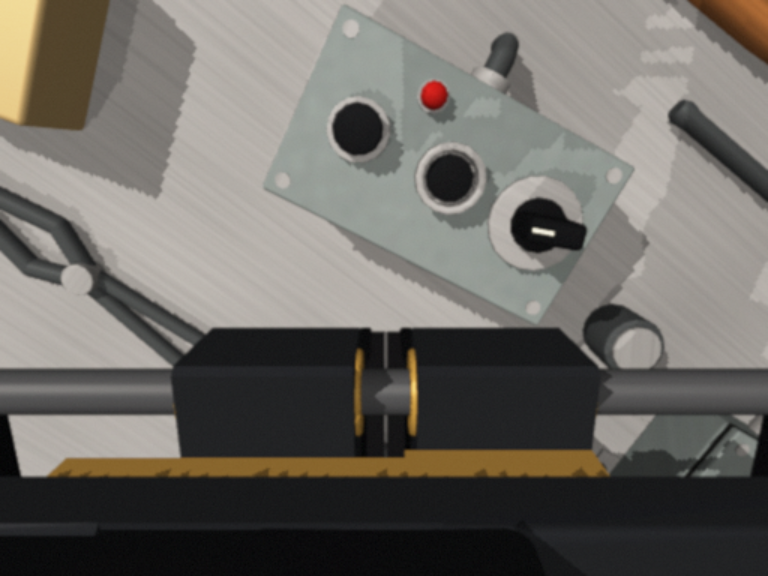

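The wrist view shows the reset cap at about (358,128), the shrouded start button at (450,178) and the selector at (540,225). The reset fit gives (0.548, 0.232) with a 13.8 mm radius, which is right. Moving over it.

Request:
{"api": "move_arm", "payload": {
  "increments": "19 21 0 0 0 0 255;19 21 0 0 0 0 255;19 21 -15 0 0 0 255;0 0 -25 0 0 0 255;0 0 -25 0 0 0 255;0 0 -20 0 0 0 255;0 0 -12 0 0 0 255;0 0 0 0 0 0 255"
}}

```text
time: 15.12
position: [0.5462, 0.2319, 0.1037]
tool_rot: [-2.971, -1.02, 0.008]
ft_force: [-1.6, -0.8, 0.1]
grip_width: 0.005
grip_force: 0.0
```

Request:
{"api": "move_arm", "payload": {
  "increments": "2 1 -8 0 0 0 255;0 0 -4 0 0 0 255;0 0 -2 0 0 0 255;0 0 -2 0 0 0 255;0 0 -2 0 0 0 255;0 0 -1 0 0 0 255;0 0 0 0 0 0 255;0 0 0 0 0 0 255"
}}

```text
time: 15.78
position: [0.5505, 0.2342, 0.0883]
tool_rot: [2.971, 1.019, 0.002]
ft_force: [0.6, -0.1, 3.3]
grip_width: 0.007
grip_force: 1.6
```

Request:
{"api": "move_arm", "payload": {
  "increments": "-2 -1 -1 0 0 0 255;0 0 -1 0 0 0 255;0 0 -1 0 0 0 255;0 0 -1 0 0 0 255;0 0 0 0 0 0 255;0 0 0 0 0 0 255;0 0 0 0 0 0 255;0 0 0 0 0 0 255"
}}

```text
time: 16.45
position: [0.5491, 0.2336, 0.0854]
tool_rot: [2.971, 1.019, 0.004]
ft_force: [0.2, 0.4, 10.5]
grip_width: 0.002
grip_force: 5.5
```

10.5 N is more than the 5 N full-in force, so the reset is fully in. Releasing, then checking the end state.

Request:
{"api": "move_arm", "payload": {
  "increments": "0 0 4 0 0 0 255;0 0 6 0 0 0 255;0 0 15 0 0 0 255;0 0 25 0 0 0 255;0 0 30 0 0 0 255;0 0 30 0 0 0 255;-19 -21 10 0 0 0 255;-19 -21 0 0 0 0 255"
}}

```text
time: 17.12
position: [0.5098, 0.1926, 0.2056]
tool_rot: [-2.969, -1.023, -0.003]
ft_force: [-0.6, -0.7, 0.9]
grip_width: 0.005
grip_force: 0.0
```

Request:
{"api": "move_arm", "payload": {
  "increments": "-19 -21 0 0 0 0 255;-5 -5 0 0 0 0 255;0 0 0 0 0 0 255;0 0 0 0 0 0 255;0 0 0 0 0 0 255;0 0 0 0 0 0 255;0 0 0 0 0 0 255;0 0 0 0 0 0 255"
}}

```text
time: 17.78
position: [0.4861, 0.1658, 0.2033]
tool_rot: [-2.97, -1.021, 0.001]
ft_force: [-0.2, 1.0, -0.5]
grip_width: 0.004
grip_force: 0.0
```

```bash
python3 - <<'E'
from h import *
p=ctrl.get_image("wrist"); w=cloud(p); z=w[...,2]; save(p,"w6.png",1.5)
m=(np.hypot(w[...,0]-.548,w[...,1]-.233)<.01); print("reset z",np.median(z[m]),m.sum())
for n in("scene","top"):
    q=ctrl.get_image(n); w=cloud(q);z=w[...,2]
    m=(np.hypot(w[...,0]-.5,w[...,1]+.151)<.01)&(z>.1)&(z<.135); print(n,"stop z",np.median(z[m]) if m.any() else 0,m.sum())
    try: print(headang(q)[0])
    except Exception as e: print(e)
    save(q,n+"6.png",1.5)
s=ctrl.get_state();print(s["time"],s["position"],s["ft_force"])
E
```

```text
reset z 0.08970197313517203 520
scene stop z 0.11963239256512864 20
[(np.float64(-0.12144127527830842), np.float64(6.0)), (np.float64(-0.11718595612937224), np.float64(3.0)), (np.float64(-0.11099400566497596), np.float64(2.0))]
top stop z 0.12230914992997632 28
[(np.float64(-0.743801652892562), np.float64(6.0)), (np.float64(-0.743801652892562), np.float64(8.0)), (np.float64(-0.7355371900826446), np.float64(7.0))]
17.9333 [0.48600309 0.16535567 0.20345101] [-0.3076196   0.14067935 -0.15699178]
```

View pics/scene6.png

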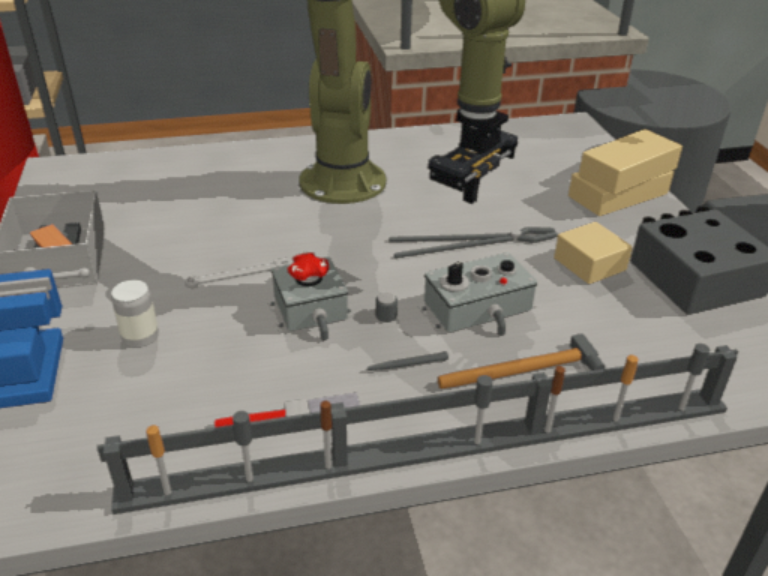

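View pics/w6.png

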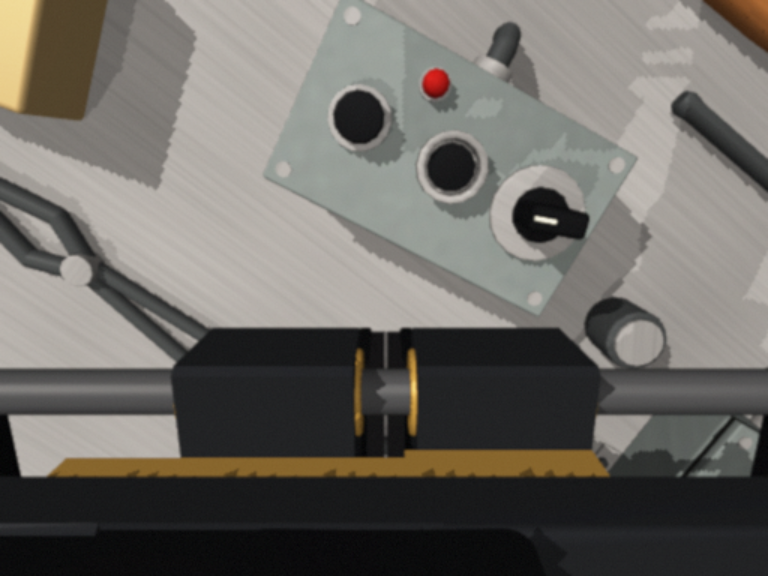

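The scene view shows the red head out at (308,268), the control box at (480,290) and the tools where they lay. The wrist view shows the reset cap out at (358,117), with the start button at (450,167) and the selector at (545,217) unchanged. The robot touches nothing, so I'm handing in.

```bash
python3 -c "
from bench import ctrl
print(ctrl.close_job())"
```

```text
the job is handed in; nothing more can be done
None
```

I did the check in the order asked and handed it in at about 18 s: the stop button was latched, turned clockwise with a fingertip until it sprang out, and the reset was pressed and came back. The start button, selector and loose things were not touched.

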